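# Tip a slide box out of the packed rack and stand it in the reading tray

### The job

Get the slide box with the round label on top out of the tightly packed rack: pull it outward by its top until it tips over and leans on the rack's rest bar, then take it by its sides, lift it out and stand it upright inside the low white tray, lengthwise, holding it until it stands (do not drop it in). Leave the other boxes standing in their places and do not knock over the bottle or the beaker.

Things in the scene. Friction and masses are not known exactly. Their poses are not given: they have to be found in the camera images.
- wanted_center (a point): Centre of the wanted grey slide box, 96 deep (x) x 44 thick (y) x 150 mm tall (z), 0.25-0.5 kg, plain flat faces: the only one with a ROUND white label (38 mm) on top. Its -x face is its front. It stands anywhere in the row, 1 mm from its neighbours. Mass centre here: tipped past 33 degrees about its lower front edge it goes over by itself; let go before that, it falls back.
- rack: Aluminium rack, fixed. Origin on the bench under the row's middle; -x is outward (to the robot, within 0.2 rad), y along the row, z up. Five boxes stand side by side, 45 mm apart, depth from x = -48 (front) to 48 mm (back), on its floor at z = 8; tops at 158. End walls 112 high. A toe strip 4 mm high, 4 mm before the boxes, stops their feet sliding out.
- rack_back (a point): Middle of the top edge of the rack's back panel, rack x = 53, z = 78 mm (6 mm thick, full row width). Above it the boxes' back faces are bare up to their tops and the space behind them is free. Axes as the rack's.
- rest_bar (a point): Middle of the rack's rest bar: round steel, 12 mm thick, along the row, at rack x = -95.5, z = 62 mm. A box pulled outward by its top tips over onto it and stays leaning there at about 40 degrees (0.7 rad), its upper half clear in front of its neighbours. Axes as the rack's.
- tray: White shallow reading tray fixed to the bench, outside 136 mm (its x) x 90 mm (its y), inside 124 x 78 mm, floor 5 to 6 mm above the bench, rim 12 mm above the bench. Origin under its centre; z up. The box is to stand in it with its depth along the tray's length.
- oil_center (a point): Centre of a bystander: amber bottle, 44 mm across, 95 mm tall, standing loose near the tray.
- beaker_center (a point): Centre of a bystander: glass beaker, 70 mm across, 90 mm tall, standing loose on the robot's side of the tray.
- other1_center (a point): Centre (half-way up) of another slide box of the row, same size, material and axes as the wanted one, but with a rectangular 70 x 26 mm label on its top. Stays where it is.
- other2_center (a point): Centre (half-way up) of another slide box of the row, same size, material and axes as the wanted one, but with a rectangular 70 x 26 mm label on its top. Stays where it is.
- other3_center (a point): Centre (half-way up) of another slide box of the row, same size, material and axes as the wanted one, but with a rectangular 70 x 26 mm label on its top. Stays where it is.
- other4_center (a point): Centre (half-way up) of another slide box of the row, same size, material and axes as the wanted one, but with a rectangular 70 x 26 mm label on its top. Stays where it is.

How it is judged (in metres and radians):
On the way, in this order (a step that is already met when the one before it is completed fails the run):
1. the wanted box is tipped outward by about 40 degrees (34 to 49), leaning on the rest bar with its foot still in the rack (angle between wanted_center's own z axis and vertical between 0.6 and 0.85 rad and x of wanted_center in the frame of rack between -0.085 and -0.035 m and z of wanted_center in the frame of rack below 0.115 m), for 0.2 s.
2. the wanted box stands upright in the tray (foot within about 6 mm of its floor) while the fingers still hold it (x of wanted_center in the frame of tray between -0.02 and 0.02 m and y of wanted_center in the frame of tray between -0.023 and 0.023 m and z of wanted_center in the frame of tray between 0.074 and 0.087 m and angle between wanted_center's own z axis and vertical below 0.08 rad and angle between the x axis of wanted_center and the x axis of tray, either way round below 0.4 rad and contact force between the fingers and wanted above 0.5 N), for 0.1 s.
At the end, for the whole second after the job is handed in: The round-label box stands in the tray (centre within 20 mm along, 23 mm across), upright within 0.08 rad, lengthwise within 0.4 rad, at rest, let go; the other boxes upright within 0.1 rad and 15 mm of where they were; bottle and beaker upright within 0.2 rad (x of wanted_center in the frame of tray between -0.02 and 0.02 m and y of wanted_center in the frame of tray between -0.023 and 0.023 m and z of wanted_center in the frame of tray between 0.074 and 0.087 m and angle between wanted_center's own z axis and vertical below 0.08 rad and angle between the x axis of wanted_center and the x axis of tray, either way round below 0.4 rad and linear speed of wanted below 0.02 m/s and contact force between the fingers and wanted below 0.1 N and not (distance of any of other1_center, other2_center, other3_center, other4_center from where it was at the start of the episode above 0.015 m or angle between any of other1_center, other2_center, other3_center, other4_center's own z axis and vertical above 0.1 rad) and angle between each of oil_center, beaker_center's own z axis and vertical below 0.2 rad); the robot touches nothing.
It fails at once if another slide box is tipped by more than 0.35 rad or moved more than 40 mm (distance of any of other1_center, other2_center, other3_center, other4_center from where it was at the start of the episode above 0.04 m or angle between any of other1_center, other2_center, other3_center, other4_center's own z axis and vertical above 0.35 rad).
It fails at once if the bottle or the beaker is knocked over (angle between any of oil_center, beaker_center's own z axis and vertical above 0.6 rad).
It also fails if it takes over 58 s, if anything falls off the work surface, if the arm or the gripper's body presses on something with over 40 N, if the wrist force passes 120 N, or if a joint passes its speed limit or range.

### The arm

A 7-joint arm with a two-finger parallel gripper is mounted at the origin on the work surface. World frame = base frame: x ahead of the robot, y to its left, z up, the work surface at z = 0. Lengths are in m, angles in degrees, forces in N, time in s.
With the tool pointing down it reaches from about 0.4 to 0.75 m from the base axis. Payload 19.5 kg.
Tool frame: the origin (TCP) lies at the very end of the fingers, on their centre line; the grasp point (between the pads) lies 19 mm behind it; z points along the fingers, y is the line along which they close (so a half turn about z gives the same grasp; the last joint's range is limited). The gripper opens to 85 mm and grips with 20 to 120 N. Pads are 22 mm wide; open, the fingers measure 114 mm over their backs; the gripper's body (76 mm by 85 mm) begins 54 mm behind the grasp point. The pads swing forward as they close: fully open they stand 13 mm farther back than shut.
Start: joints at [-67.363, 40.479, -1.581, 85.061, 1.261, 54.483, -4.326], TCP at [0.243, 0.521, 0.231] pointing down, gripper open.
Joint ranges: [-155.06, 155.06], [-18.47, 123.98], [-90, 86.84], [0, 140.48], [-83.41, 263.41], [0, 116], [-161.91, 161.91]. Speed limits (degrees/s): [108.29, 108.29, 147.25, 147.25, 172.46, 172.46, 172.46].

### API

Orientations are given as a 3x3 rotation matrix whose columns are the frame's x, y, z axes.
In Python, from plant import get_state, get_image, hand_in gives the robot as it stands.
- The arm moves only by the shell command python3 -m jog 'ROWS' [FORCE]. ROWS is JSON, a list of rows, each an object of numbers: "grip": the gripper's target within -1 to 1 (fully open at 1, half-way at 0, shut at -1); "dx", "dy", "dz": the shift along the tool's x, y, z in mm; "spin": the turn about the tool's z in rad. In form: [{"grip": .., "dx": .., "dy": .., "dz": .., "spin": ..}, ...]. A call has 1 to 5 rows; each row shifts and turns the commanded pose from where the row before left it, along the tool's axes as they then stand; what a row does not reach is not made up. A row lasts 1/8 s, in which the tool goes at most 62.5 mm and 10.7 degrees, less where a joint would pass 70% of its speed; a pose out of reach is approached as far as the arm can. A call is refused whole if a number of a shift passes 62.5 or a number of a turn 0.188, either way. A call with a gripper value outside its range is refused whole. The fingers move at their own pace and stop on an object; FORCE is the grip in N (left out, the last holds). Time passes only in rows, so rows that do not move let the fingers close. It gives the time, the measured TCP pose, the force, the opening and the grip force at its end, in the units of the state.
- get_state(): the state, without advancing time (a new reading comes with each control period).
- get_image(name): name is "scene" or "side" or "wrist"; returns a dict with "pixels" (480x640x3 uint8, red, green, blue), "mtx" (3x3 intrinsics, pixels), "k1" (the pictures are not rectified: a ray, as slopes to the right and down, at radius r is drawn at 1 + k1 r^2 times it, then the intrinsics apply), "R" (3x3) and "t" (3): a world point X has camera coordinates R X + t. Camera axes: x right, y down, z forward; pixel columns grow to the right and rows downward; lengths in m; the calibration is good to about 2 mm. A picture is of the moment at which its call begins. There is no depth.
- hand_in(): hands the job in; it is judged then, once.
The state is a dict: "t": time; "joint_positions": joint angles; "qd": joint speeds; "tau": joint torques, N m; "ee_pos": TCP position; "tool_rot": TCP orientation; "ft_force": force on the tool from outside, world axes, zero at the start; "wrist_torque": the same for the moment, N m; "grip_width": opening from 0.0 (shut) to 1.0 (fully open); "gripper_force": force on a finger pad.
Only numpy, scipy, OpenCV 4.12 (cv2) and the standard library are available. Lean on these libraries where they do the work, as an engineer would, in place of code of your own. Each camera call takes 0.05 s, during which the arm holds its last target. There are 200 camera calls.

## Working session

There is one attempt and no reset: what is moved stays moved. The work goes in short steps, Python scripts to look and compute and a shell command to move; the robot and the scene stay as the last step left them, time stands still between calls to the robot, and variables do not carry over. Pictures are saved under pics/ and viewed, at most 10 in all, crops included, and the job is handed in when it is done.

```bash
ls; mkdir -p pics
python3 - <<'E'
from plant import get_state,get_image
import cv2,numpy as np
s=get_state();print(s)
for n in("scene","side"):
    d=get_image(n);cv2.imwrite(f"pics/{n}0.png",d["pixels"][:,:,::-1]);print(n,d["mtx"],d["k1"],d["R"],d["t"])
    np.savez(f"{n}0.npz",**d)
E
```

```text
pics
{'t': 0.0, 'joint_positions': array([-67.36336746,  40.51445938,  -1.58154633,  85.0863565 ,
         1.25969566,  54.4822864 ,  -4.3248068 ]), 'qd': array([-0.01924926,  0.036009  , -0.0309339 , -0.07332936, -0.1100742 ,
       -0.08907653, -0.0636217 ]), 'tau': array([-2.79838323e-04, -8.83185983e+01,  1.23458616e+00, -2.36159098e+01,
        1.69008365e-02,  6.66560896e-03, -5.59514103e-05]), 'ee_pos': array([0.24312562, 0.5207581 , 0.23081419]), 'tool_rot': array([[-9.06116882e-01,  4.23027175e-01, -4.53150088e-04],
       [ 4.23027416e-01,  9.06116268e-01, -1.05513318e-03],
       [-3.57433425e-05, -1.14776890e-03, -9.99999341e-01]]), 'ft_force': array([-0.62282536,  0.03828143, -0.27484029]), 'wrist_torque': array([-0.01773874,  0.03176719,  0.0342355 ]), 'gripper_force': 0.0, 'grip_width': 0.9992390400964395}
scene [[469.47989724   0.         319.46426328]
 [  0.         469.47989724 240.51590671]
 [  0.           0.           1.        ]] -0.02227430563325057 [[-0.4439196   0.89606158 -0.00300664]
 [ 0.74406498  0.36674486 -0.55844921]
 [-0.49930221 -0.25014369 -0.82953327]] [ 0.13769995 -0.3867045   1.40777525]
side [[497.80988485   0.         320.77819026]
 [  0.         497.80988485 236.759553  ]
 [  0.           0.           1.        ]] -0.12638291733738422 [[ 0.94835899 -0.3169746  -0.01193057]
 [-0.20201123 -0.5745458  -0.79315105]
 [ 0.24455407  0.75460203 -0.6089081 ]] [-0.44732735  0.20470822  0.98063027]
```

View pics/scene0.png

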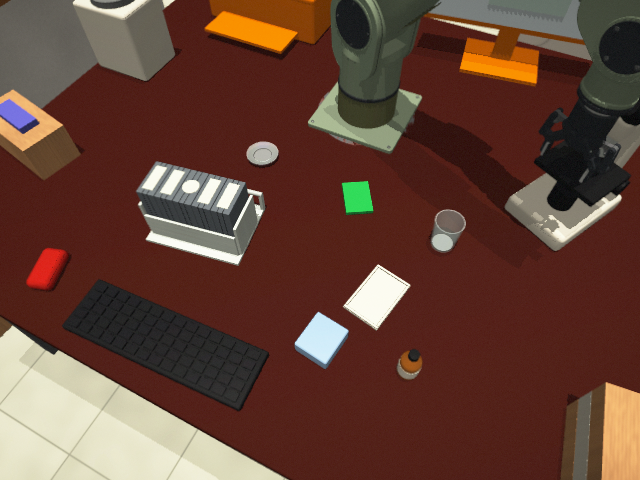

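View pics/side0.png

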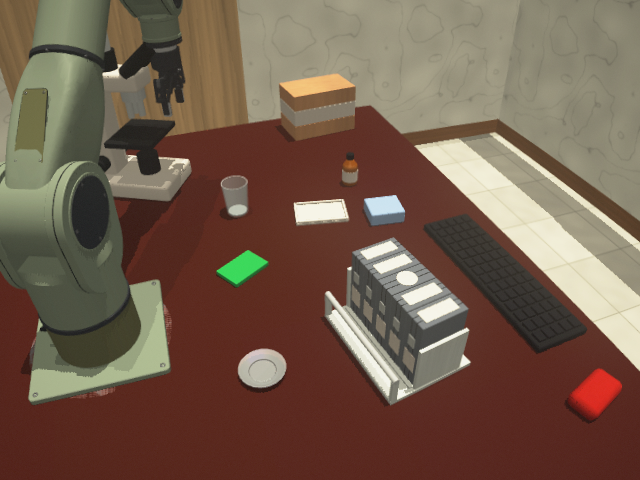

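The scene view shows the round label on the middle box at (190,186), the tray at (377,296), the beaker at (447,230) and the bottle at (410,363). In the side view the round label is at (407,278). Next I measure these.

```bash
cat > h.py <<'E'
import numpy as np,cv2
def norm(d,p):
    K=np.asarray(d["mtx"]);k=float(d["k1"])
    q=(np.atleast_2d(np.asarray(p,float))-K[:2,2])/K[0,0]
    u=q.copy()
    for _ in range(20): u=q/(1+k*(u**2).sum(1,keepdims=True))
    return u
def onz(d,p,z):
    u=norm(d,p);R=np.asarray(d["R"]);t=np.asarray(d["t"])
    c=-R.T@t; v=np.c_[u,np.ones(len(u))]@R
    return c+v*((z-c[2])/v[:,2])[:,None]
def proj(d,X):
    c=np.atleast_2d(X)@np.asarray(d["R"]).T+np.asarray(d["t"]); u=c[:,:2]/c[:,2:]
    u=u*(1+float(d["k1"])*(u**2).sum(1,keepdims=True))
    return u*d["mtx"][0,0]+np.asarray(d["mtx"])[:2,2]
def white(im,v=190,s=40):
    h=cv2.cvtColor(im,cv2.COLOR_RGB2HSV); return ((h[...,2]>v)&(h[...,1]<s)).astype(np.uint8)
def blobs(d,box,z,v=190,amin=60,s=40):
    x0,y0,x1,y1=box;m=np.zeros((480,640),np.uint8)
    m[y0:y1,x0:x1]=white(d["pixels"],v,s)[y0:y1,x0:x1]
    out=[]
    for c in cv2.findContours(m,cv2.RETR_EXTERNAL,cv2.CHAIN_APPROX_NONE)[0]:
        if cv2.contourArea(c)<amin: continue
        P=onz(d,c[:,0],z)[:,:2]
        M=cv2.moments((P*1e4).astype(np.float32).reshape(-1,1,2))
        r=cv2.minAreaRect((P*1000).astype(np.float32))
        out.append((np.round([M['m10']/M['m00']/1e4,M['m01']/M['m00']/1e4],4),np.round(r[0],1),np.round(r[1],1),round(r[2],1),c[:,0].mean(0).round()))
    return out
E
python3 - <<'E'
from h import *
for n,tb,lb in(("scene",(335,255,420,335),(130,158,250,215)),("side",(285,195,352,228),(340,235,465,325))):
    d=dict(np.load(n+"0.npz"))
    print(n);[print(" L",*b) for b in blobs(d,lb,.158)]
    [print(" T",*b) for b in blobs(d,tb,.012,v=170,s=60)]
    o={"scene":[(410,352),(445,243)],"side":[(350,158),(237,211)]}[n]
    print(onz(d,o[:1],.08),onz(d,o[1:],.003))
E
```

```text
scene
 L [ 0.555  -0.1017] [ 555.  -101.6] [69.5 26.8] 9.3 [228. 195.]
 L [ 0.5695 -0.1909] [ 569.6 -190.9] [34.9 38. ] 26.1 [190. 186.]
 L [ 0.5622 -0.1463] [ 562.  -146.2] [70.  27.2] 9.4 [209. 191.]
 L [ 0.5767 -0.2353] [ 576.3 -235.4] [70.5 26.9] 9.3 [172. 182.]
 L [ 0.5839 -0.2798] [ 583.9 -280. ] [71. 27.] 8.9 [154. 177.]
 T [0.673  0.2278] [668.3 229. ] [27.6 25.7] 25.3 [339. 329.]
 T [0.5604 0.2679] [561.2 267.7] [ 89.7 138.3] 78.6 [376. 298.]
[[0.68218675 0.37989943 0.08      ]] [[0.35204032 0.36122137 0.003     ]]
side
 L [ 0.437  -0.2409] [ 436.6 -239.3] [ 8.8 46.7] 9.0 [346. 316.]
 L [ 0.5861 -0.2781] [ 585.7 -278.1] [70.4 27.4] 8.9 [438. 310.]
 L [ 0.5785 -0.2339] [ 578.7 -233.9] [71.  27.4] 9.7 [421. 293.]
 L [ 0.5716 -0.1888] [ 571.5 -188.6] [34.4 37.8] 70.4 [407. 278.]
 L [ 0.564  -0.1444] [ 564.2 -144.1] [71.3 27.9] 9.8 [392. 263.]
 L [ 0.5571 -0.0997] [556.8 -99.8] [70.2 28.4] 9.2 [379. 250.]
 T [0.5585 0.2654] [558.6 263.7] [ 97.4 136.9] 78.4 [320. 211.]
[[0.68920878 0.38873848 0.08      ]] [[0.35165984 0.34857439 0.003     ]]
```

```bash
cat >> h.py <<'E'
O=np.array([.5705,-.190]);A=np.radians(9.2);ex=np.array([np.cos(A),np.sin(A)]);ey=np.array([-ex[1],ex[0]])
T=np.array([.560,.267]);TA=np.radians(-11.4)
def go(x,y,z):
    from plant import get_state
    s=get_state();R=s["tool_rot"]
    print("t",round(s["t"],2),"need mm dx,dy,dz",(R.T@(np.array([x,y,z])-s["ee_pos"])*1000).round(1),"yaw y",np.degrees(np.arctan2(R[1,1],R[0,1])).round(2),"pos",s["ee_pos"].round(4),"f",s["ft_force"].round(1),"grip",round(s["grip_width"],3),round(s["gripper_force"],1))
def rk(x,z,y=0): p=O+(x*ex+y*ey); go(*p,z)
E
python3 -m jog '[{"grip":-1,"spin":-0.15},{"grip":-1,"spin":-0.15},{"grip":-1,"spin":-0.15},{"grip":-1,"spin":-0.147},{"grip":-1}]'
python3 -c "
from h import *;rk(.073,.23)"
```

```text
t 0.1 need mm dx,dy,dz [-657.7 -464.6    1.4] yaw y 64.98 pos [0.2431 0.5208 0.2309] f [-0.6 -0.  -0.2] grip 0.996 0.0invalid input
```

```bash
python3 -m jog '[{"grip":-1,"dx":0,"dy":0,"dz":0,"spin":-0.15},{"grip":-1,"dx":0,"dy":0,"dz":0,"spin":-0.15},{"grip":-1,"dx":0,"dy":0,"dz":0,"spin":-0.15},{"grip":-1,"dx":0,"dy":0,"dz":0,"spin":-0.147},{"grip":-1,"dx":0,"dy":0,"dz":0,"spin":0}]'
python3 -c "
from h import *;rk(.073,.23)"
```

```text
t: 0.72
ee_pos: [0.2434, 0.5208, 0.231]
tool_rot: [[-0.987, -0.159, -0.0], [-0.159, 0.987, -0.001], [0.001, -0.0, -1.0]]
ft_force: [0.2, -0.5, 0.2]
grip_width: 0.001
gripper_force: 0.0
t 0.72 need mm dx,dy,dz [-283.3 -753.6    1.2] yaw y 99.12 pos [0.2434 0.5208 0.231 ] f [ 0.2 -0.5  0.2] grip 0.001 0.0
```

```bash
for i in 1 ; do python3 -m jog '[{"grip":-1,"dx":-20,"dy":-50,"dz":0,"spin":0},{"grip":-1,"dx":-20,"dy":-50,"dz":0,"spin":0},{"grip":-1,"dx":-20,"dy":-50,"dz":0,"spin":0},{"grip":-1,"dx":-20,"dy":-50,"dz":0,"spin":0},{"grip":-1,"dx":-20,"dy":-50,"dz":0,"spin":0}]'
python3 -m jog '[{"grip":-1,"dx":-20,"dy":-50,"dz":0,"spin":0},{"grip":-1,"dx":-20,"dy":-50,"dz":0,"spin":0},{"grip":-1,"dx":-20,"dy":-50,"dz":0,"spin":0},{"grip":-1,"dx":-20,"dy":-50,"dz":0,"spin":0},{"grip":-1,"dx":-20,"dy":-50,"dz":0,"spin":0}]'
python3 -m jog '[{"grip":-1,"dx":-20,"dy":-50,"dz":0,"spin":0},{"grip":-1,"dx":-20,"dy":-50,"dz":0,"spin":0},{"grip":-1,"dx":-20,"dy":-50,"dz":0,"spin":0},{"grip":-1,"dx":-20,"dy":-50,"dz":0,"spin":0},{"grip":-1,"dx":0,"dy":-50,"dz":0,"spin":0}]'; done
python3 -c "
from h import *;rk(.073,.23)"
```

```text
t: 1.35
ee_pos: [0.3825, 0.2886, 0.2313]
tool_rot: [[-0.988, -0.155, 0.0], [-0.155, 0.988, -0.0], [-0.0, -0.0, -1.0]]
ft_force: [1.1, 0.2, 0.5]
grip_width: 0.004
gripper_force: 0.0
t: 1.98
ee_pos: [0.5211, 0.0576, 0.2313]
tool_rot: [[-0.988, -0.155, -0.0], [-0.155, 0.988, -0.0], [0.0, 0.0, -1.0]]
ft_force: [1.2, 0.5, -0.8]
grip_width: -0.001
gripper_force: 0.0
t: 2.6
ee_pos: [0.64, -0.1758, 0.2307]
tool_rot: [[-0.988, -0.156, -0.0], [-0.156, 0.988, 0.0], [0.0, 0.001, -1.0]]
ft_force: [0.8, 0.0, -0.0]
grip_width: 0.0
gripper_force: 0.0
t 2.6 need mm dx,dy,dz [-2.1 -2.8  0.7] yaw y 98.98 pos [ 0.64   -0.1758  0.2307] f [ 0.8  0.  -0. ] grip 0.0 0.0
```

```bash
python3 -m jog '[{"grip":-1,"dx":-2,"dy":-3,"dz":20,"spin":0},{"grip":-1,"dx":0,"dy":0,"dz":30,"spin":0},{"grip":-1,"dx":0,"dy":0,"dz":25,"spin":0},{"grip":-1,"dx":0,"dy":0,"dz":25,"spin":0},{"grip":-1,"dx":0,"dy":0,"dz":0,"spin":0}]'
python3 - <<'E'
from h import *
from plant import get_image
rk(.073,.13)
a=get_image("scene")["pixels"][120:280,110:290];b=get_image("side")["pixels"][200:400,320:545]
a=cv2.resize(a,(394,350));b=cv2.resize(b,(394,350))
cv2.imwrite("pics/behind.png",np.hstack([a,b])[:,:,::-1])
E
```

```text
t: 3.22
ee_pos: [0.6409, -0.1772, 0.1298]
tool_rot: [[-0.988, -0.157, -0.003], [-0.157, 0.988, 0.0], [0.003, 0.001, -1.0]]
ft_force: [-0.2, 0.8, 0.2]
grip_width: 0.002
gripper_force: 0.0
t 3.23 need mm dx,dy,dz [-1.4 -1.4 -0.2] yaw y 99.03 pos [ 0.6409 -0.1772  0.1298] f [-0.2  0.8  0.2] grip 0.002 0.0
```

View pics/behind.png

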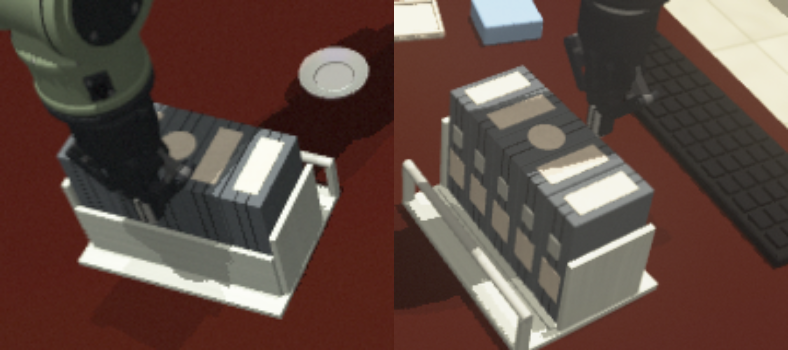

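```bash
python3 -m jog '[{"grip":-1,"dx":0,"dy":-1,"dz":-10,"spin":0},{"grip":-1,"dx":10,"dy":0,"dz":0,"spin":0},{"grip":-1,"dx":8,"dy":0,"dz":0,"spin":0},{"grip":-1,"dx":8,"dy":0,"dz":0,"spin":0},{"grip":-1,"dx":8,"dy":0,"dz":0,"spin":0}]' | grep -E "pos|force"
python3 -m jog '[{"grip":-1,"dx":8,"dy":0,"dz":0,"spin":0},{"grip":-1,"dx":8,"dy":0,"dz":0,"spin":0},{"grip":-1,"dx":8,"dy":0,"dz":0,"spin":0},{"grip":-1,"dx":6,"dy":0,"dz":0,"spin":0},{"grip":-1,"dx":0,"dy":0,"dz":0,"spin":0}]'| grep -E "pos|force"
python3 - <<'E'
from h import *
from plant import get_image
rk(0,.14)
a=get_image("scene")["pixels"][120:280,110:290];b=get_image("side")["pixels"][200:400,320:545]
a=cv2.resize(a,(394,350));b=cv2.resize(b,(394,350))
cv2.imwrite("pics/tip.png",np.hstack([a,b])[:,:,::-1])
E
```

```text
ee_pos: [0.6081, -0.1839, 0.1418]
ft_force: [3.2, 0.6, 2.1]
gripper_force: 1.5
ee_pos: [0.5782, -0.1888, 0.1412]
ft_force: [0.9, 0.6, -0.9]
gripper_force: 0.5
t 4.58 need mm dx,dy,dz [7.8 0.  1.2] yaw y 99.16 pos [ 0.5782 -0.1888  0.1412] f [ 0.9  0.6 -0.9] grip 0.002 0.5
```

View pics/tip.png

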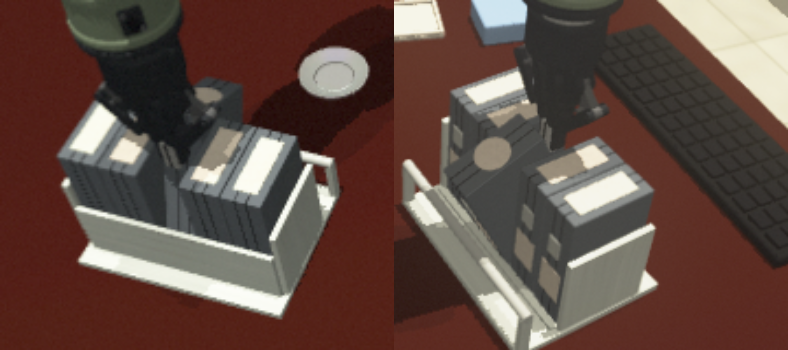

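```bash
python3 -m jog '[{"grip":-1,"dx":6,"dy":0,"dz":0,"spin":0},{"grip":-1,"dx":6,"dy":0,"dz":0,"spin":0},{"grip":-1,"dx":6,"dy":0,"dz":0,"spin":0},{"grip":-1,"dx":5,"dy":0,"dz":0,"spin":0},{"grip":-1,"dx":4,"dy":0,"dz":0,"spin":0}]' | grep -E "pos|force"
python3 -m jog '[{"grip":-1,"dx":0,"dy":0,"dz":0,"spin":0},{"grip":-1,"dx":0,"dy":0,"dz":0,"spin":0},{"grip":-1,"dx":0,"dy":0,"dz":0,"spin":0}]'| grep -E "pos|force"
python3 - <<'E'
from h import *
from plant import get_image
rk(0,.14)
a=get_image("scene")["pixels"][120:280,110:290];b=get_image("side")["pixels"][200:400,320:545]
a=cv2.resize(a,(394,350));b=cv2.resize(b,(394,350))
cv2.imwrite("pics/tip2.png",np.hstack([a,b])[:,:,::-1])
E
```

```text
ee_pos: [0.552, -0.193, 0.1415]
ft_force: [7.5, 1.2, 6.7]
gripper_force: 5.2
ee_pos: [0.5524, -0.1928, 0.1414]
ft_force: [3.2, 0.8, 2.4]
gripper_force: 2.2
t 5.67 need mm dx,dy,dz [-18.4  -0.1   1.4] yaw y 99.18 pos [ 0.5524 -0.1928  0.1414] f [3.2 0.8 2.4] grip 0.003 2.2
```

View pics/tip2.png

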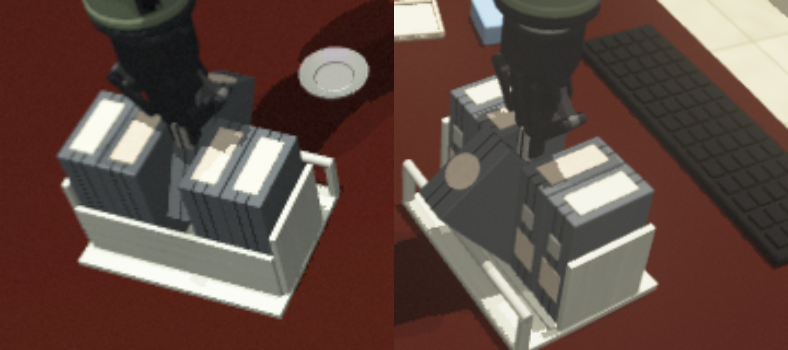

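```bash
python3 -m jog '[{"grip":-1,"dx":3,"dy":0,"dz":0,"spin":0},{"grip":-1,"dx":0,"dy":0,"dz":0,"spin":0},{"grip":-1,"dx":0,"dy":0,"dz":0,"spin":0}]' | grep -E "pos|force"
python3 -m jog '[{"grip":-1,"dx":3,"dy":0,"dz":0,"spin":0},{"grip":-1,"dx":0,"dy":0,"dz":0,"spin":0},{"grip":-1,"dx":0,"dy":0,"dz":0,"spin":0}]'| grep -E "pos|force"
```

```text
ee_pos: [0.5508, -0.1931, 0.1423]
ft_force: [9.3, 0.8, 10.3]
gripper_force: 7.2
ee_pos: [0.5494, -0.1934, 0.1432]
ft_force: [15.4, 3.1, 18.9]
gripper_force: 12.1
```

Force rises stiffly, so the box is on the bar. I retract, then measure the lean.

```bash
python3 -m jog '[{"grip":-1,"dx":-12,"dy":0,"dz":0,"spin":0},{"grip":-1,"dx":-8,"dy":0,"dz":0,"spin":0},{"grip":-1,"dx":0,"dy":0,"dz":-50,"spin":0},{"grip":1,"dx":-30,"dy":0,"dz":-50,"spin":0},{"grip":1,"dx":-30,"dy":0,"dz":0,"spin":0}]' | grep -E "pos|force"
python3 - <<'E'
from h import *
from plant import get_image
rk(-.085,.24)
d=get_image("side");s=get_image("scene")
a=s["pixels"][120:280,110:290];b=d["pixels"][200:400,320:545]
a=cv2.resize(a,(394,350));b=cv2.resize(b,(394,350))
cv2.imwrite("pics/lean.png",np.hstack([a,b])[:,:,::-1])
np.savez("side1.npz",**d);np.savez("scene1.npz",**s)
for n,e in(("side",d),("scene",s)):
  for c in cv2.findContours(white(e["pixels"],110,70),cv2.RETR_EXTERNAL,cv2.CHAIN_APPROX_NONE)[0]:
    if 150<cv2.contourArea(c)<900:
        m=cv2.moments(c);print(n,round(m['m10']/m['m00'],1),round(m['m01']/m['m00'],1),cv2.contourArea(c))
for th in(38,40,42):
    t=np.radians(th);r=np.array([-.052+.048*np.cos(t)-.15*np.sin(t),.008+.048*np.sin(t)+.15*np.cos(t)])
    X=np.r_[O+r[0]*ex,r[1]];print(th,r,proj(d,X),proj(s,X))
E
```

```text
ee_pos: [0.6266, -0.1814, 0.245]
ft_force: [-0.1, 0.4, -0.5]
gripper_force: 0.0
t 7.15 need mm dx,dy,dz [141.8   0.3   4.4] yaw y 99.13 pos [ 0.6266 -0.1814  0.245 ] f [-0.1  0.4 -0.5] grip 0.421 0.0
side 358.5 297.7 291.5
side 385.0 209.1 864.5
side 235.2 194.3 802.5
side 104.1 37.2 163.5
scene 227.9 196.3 572.0
scene 208.8 191.0 266.0
scene 158.1 182.8 617.0
scene 262.0 152.7 544.5
scene 627.7 152.8 180.5
scene 607.5 116.1 417.5
scene 326.7 101.7 302.0
scene 476.1 27.6 170.5
scene 380.0 11.1 260.5
scene 63.2 16.5 339.0
38 [-0.10652471  0.15575336] [[354.77922062 299.23378425]] [[210.7083513 153.7333291]]
40 [-0.11164801  0.15376047] [[352.14520707 301.08975636]] [[211.78477726 152.82364707]]
42 [-0.11669864  0.15158999] [[349.54149523 303.00737585]] [[212.85419949 151.99614179]]
```

View pics/lean.png

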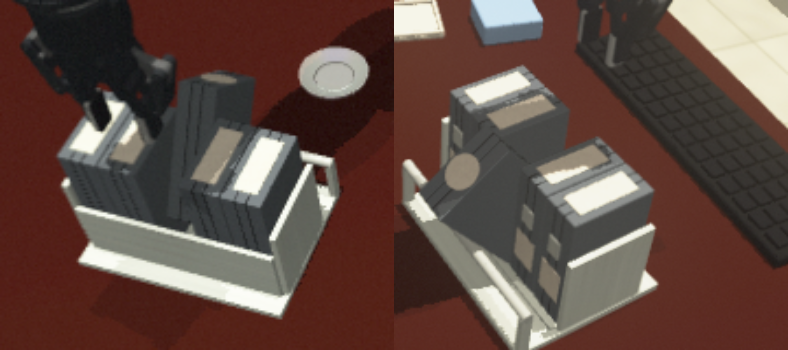

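The lean is about 39°. The label at side (358,298) agrees with the prediction, and the neighbours are standing. Now to grasp.

```bash
python3 -m jog '[{"grip":1,"dx":48,"dy":0,"dz":0,"spin":0},{"grip":1,"dx":48,"dy":0,"dz":0,"spin":0},{"grip":1,"dx":47,"dy":0,"dz":0,"spin":0},{"grip":1,"dx":0,"dy":0,"dz":0,"spin":0},{"grip":1,"dx":0,"dy":0,"dz":0,"spin":0}]' | grep -E "pos|force|width"
python3 -c "
from h import *;rk(-.086,.123)"
```

```text
ee_pos: [0.4841, -0.204, 0.2413]
ft_force: [0.1, -0.2, -0.2]
grip_width: 1.001
gripper_force: 0.0
t 7.88 need mm dx,dy,dz [ -1.6  -0.  118.3] yaw y 99.17 pos [ 0.4841 -0.204   0.2413] f [ 0.1 -0.2 -0.2] grip 1.001 0.0
```

```bash
python3 -m jog '[{"grip":1,"dx":-1,"dy":0,"dz":40,"spin":0},{"grip":1,"dx":0,"dy":0,"dz":40,"spin":0},{"grip":1,"dx":0,"dy":0,"dz":25,"spin":0},{"grip":1,"dx":0,"dy":0,"dz":13,"spin":0},{"grip":1,"dx":0,"dy":0,"dz":0,"spin":0}]' | grep -E "pos|force|width"
python3 -m jog '[{"grip":-1,"dx":0,"dy":0,"dz":0,"spin":0},{"grip":-1,"dx":0,"dy":0,"dz":0,"spin":0},{"grip":-1,"dx":0,"dy":0,"dz":0,"spin":0},{"grip":-1,"dx":0,"dy":0,"dz":0,"spin":0},{"grip":-1,"dx":0,"dy":0,"dz":0,"spin":0}]' 30 | grep -E "pos|force|width"
```

```text
ee_pos: [0.4851, -0.2034, 0.1229]
ft_force: [0.2, 0.6, 1.0]
grip_width: 0.994
gripper_force: 0.0
ee_pos: [0.4852, -0.2039, 0.1239]
ft_force: [-1.2, -0.2, 7.9]
grip_width: 0.513
gripper_force: 33.0
```

```bash
python3 -m jog '[{"grip":-1,"dx":0,"dy":0,"dz":-10,"spin":0},{"grip":-1,"dx":0,"dy":0,"dz":-20,"spin":0},{"grip":-1,"dx":0,"dy":0,"dz":-25,"spin":0},{"grip":-1,"dx":0,"dy":0,"dz":-25,"spin":0},{"grip":-1,"dx":0,"dy":0,"dz":-25,"spin":0}]' | grep -E "pos|force|width"
python3 -m jog '[{"grip":-1,"dx":0,"dy":0,"dz":-25,"spin":0},{"grip":-1,"dx":0,"dy":0,"dz":-25,"spin":0},{"grip":-1,"dx":0,"dy":0,"dz":-25,"spin":0},{"grip":-1,"dx":0,"dy":0,"dz":-10,"spin":0},{"grip":-1,"dx":0,"dy":0,"dz":0,"spin":0}]' | grep -E "pos|force|width"
python3 - <<'E'
from h import *
from plant import get_image
print(ey);go(*T,.30)
d=get_image("side");cv2.imwrite("pics/held.png",d["pixels"][40:400,220:640,::-1])
E
```

```text
ee_pos: [0.4846, -0.2037, 0.2296]
ft_force: [-0.5, -0.7, -5.3]
grip_width: 0.513
gripper_force: 32.0
ee_pos: [0.4848, -0.2037, 0.3134]
ft_force: [-0.1, -0.6, -5.2]
grip_width: 0.515
gripper_force: 32.0
[-0.15988119  0.98713627]
t 10.38 need mm dx,dy,dz [-149.3  452.7   13.3] yaw y 99.18 pos [ 0.4848 -0.2037  0.3134] f [-0.1 -0.6 -5.2] grip 0.515 32.0
```

View pics/held.png

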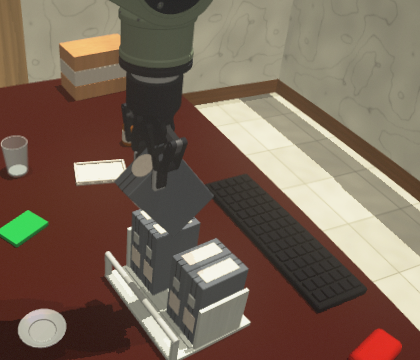

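Held tilted at about 40°; the box is at (160,180) in the picture. I'll turn to the tray's direction and carry it over.

```bash
cat >> h.py <<'E'
tx=np.array([np.cos(TA),np.sin(TA)])
def tr(x,z): go(*(T+x*tx),z)
E
python3 -m jog '[{"grip":-1,"dx":0,"dy":0,"dz":0,"spin":0.12},{"grip":-1,"dx":0,"dy":0,"dz":0,"spin":0.12},{"grip":-1,"dx":0,"dy":0,"dz":0,"spin":0.12},{"grip":-1,"dx":0,"dy":0,"dz":0,"spin":0},{"grip":-1,"dx":0,"dy":0,"dz":0,"spin":0}]' | grep -E "pos|force|width"
python3 -c "
from h import *;tr(-.085,.30)"
```

```text
ee_pos: [0.4848, -0.2036, 0.3129]
ft_force: [0.1, -0.4, -4.3]
grip_width: 0.513
gripper_force: 31.9
t 11.05 need mm dx,dy,dz [103.3 476.4  13. ] yaw y 78.72 pos [ 0.4848 -0.2036  0.3129] f [ 0.1 -0.4 -4.3] grip 0.513 31.9
```

```bash
python3 -m jog '[{"grip":-1,"dx":4,"dy":20,"dz":0,"spin":0},{"grip":-1,"dx":9,"dy":40,"dz":0,"spin":0},{"grip":-1,"dx":9,"dy":40,"dz":0,"spin":0},{"grip":-1,"dx":9,"dy":40,"dz":0,"spin":0},{"grip":-1,"dx":9,"dy":40,"dz":0,"spin":0}]' | grep -E "pos|width"
python3 -m jog '[{"grip":-1,"dx":9,"dy":40,"dz":0,"spin":0},{"grip":-1,"dx":9,"dy":40,"dz":0,"spin":0},{"grip":-1,"dx":9,"dy":40,"dz":0,"spin":0},{"grip":-1,"dx":9,"dy":40,"dz":0,"spin":0},{"grip":-1,"dx":9,"dy":40,"dz":0,"spin":0}]' | grep -E "pos|width"
python3 -m jog '[{"grip":-1,"dx":9,"dy":40,"dz":0,"spin":0},{"grip":-1,"dx":6,"dy":36,"dz":0,"spin":0},{"grip":-1,"dx":3,"dy":20,"dz":0,"spin":0},{"grip":-1,"dx":0,"dy":0,"dz":0,"spin":0},{"grip":-1,"dx":0,"dy":0,"dz":0,"spin":0}]' | grep -E "pos|width"
python3 -c "
from h import *;tr(-.085,.13)"
```

```text
ee_pos: [0.4812, -0.0181, 0.3132]
grip_width: 0.509
ee_pos: [0.4769, 0.1868, 0.3131]
grip_width: 0.513
ee_pos: [0.4785, 0.2825, 0.3131]
grip_width: 0.51
t 12.93 need mm dx,dy,dz [  2.    1.  183.1] yaw y 78.58 pos [0.4785 0.2825 0.3131] f [ 0.2  0.  -3.8] grip 0.51 32.7
```

```bash
python3 -m jog '[{"grip":-1,"dx":2,"dy":1,"dz":45,"spin":0},{"grip":-1,"dx":0,"dy":0,"dz":50,"spin":0},{"grip":-1,"dx":0,"dy":0,"dz":45,"spin":0},{"grip":-1,"dx":0,"dy":0,"dz":30,"spin":0},{"grip":-1,"dx":0,"dy":0,"dz":0,"spin":0}]' | grep -E "pos|force|width"
python3 -m jog '[{"grip":-1,"dx":0,"dy":0,"dz":0,"spin":0},{"grip":-1,"dx":0,"dy":0,"dz":0,"spin":0},{"grip":-1,"dx":0,"dy":0,"dz":0,"spin":0}]' 20| grep -E "pos|force|width"
python3 - <<'E'
from h import *
from plant import get_image
tr(-.085,.12)
d=get_image("side");np.savez("side2.npz",**d);a=d["pixels"][80:260,180:420]
s=get_image("scene");np.savez("scene2.npz",**s);b=s["pixels"][170:390,300:500]
cv2.imwrite("pics/over.png",np.hstack([cv2.resize(a,(480,360)),cv2.resize(b,(320,360))])[:,:,::-1])
E
```

```text
ee_pos: [0.4763, 0.2835, 0.1421]
ft_force: [0.2, 0.3, -3.6]
grip_width: 0.511
gripper_force: 32.9
ee_pos: [0.477, 0.2847, 0.1441]
ft_force: [0.1, -0.5, -4.3]
grip_width: 0.51
gripper_force: 32.9
t 13.93 need mm dx,dy,dz [ 0.1 -0.9 24.1] yaw y 78.55 pos [0.477  0.2847 0.1441] f [ 0.1 -0.5 -4.3] grip 0.51 32.9
```

View pics/over.png

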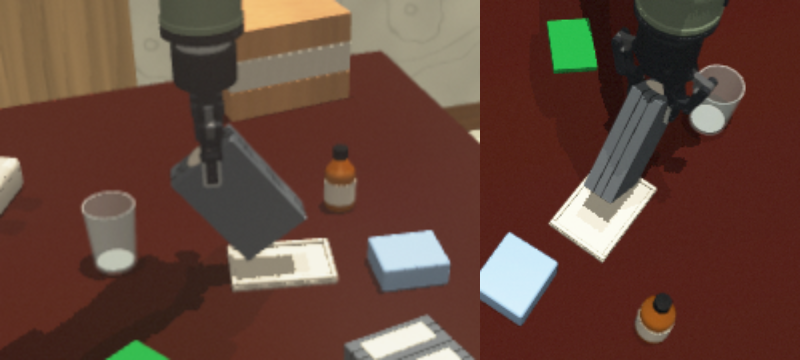

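```bash
python3 -m jog '[{"grip":-1,"dx":0,"dy":0,"dz":12,"spin":0},{"grip":-1,"dx":0,"dy":0,"dz":5,"spin":0},{"grip":-1,"dx":0,"dy":0,"dz":0,"spin":0}]' 20| grep -E "pos|force|width"
python3 -m jog '[{"grip":-1,"dx":0,"dy":0,"dz":4,"spin":0},{"grip":-1,"dx":0,"dy":0,"dz":0,"spin":0},{"grip":-1,"dx":0,"dy":0,"dz":0,"spin":0}]' 20| grep -E "pos|force|width"
python3 -m jog '[{"grip":-1,"dx":0,"dy":0,"dz":3,"spin":0},{"grip":-1,"dx":0,"dy":0,"dz":0,"spin":0},{"grip":-1,"dx":0,"dy":0,"dz":0,"spin":0}]' 20| grep -E "pos|force|width"
```

```text
ee_pos: [0.4764, 0.2845, 0.1257]
ft_force: [0.2, -0.2, -4.7]
grip_width: 0.514
gripper_force: 32.9
ee_pos: [0.4768, 0.2847, 0.1224]
ft_force: [0.5, 1.4, -1.4]
grip_width: 0.515
gripper_force: 33.3
ee_pos: [0.4766, 0.2855, 0.1211]
ft_force: [-9.4, -0.1, 35.3]
grip_width: 0.51
gripper_force: 37.8
```

```bash
python3 -m jog '[{"grip":-0.1,"dx":0,"dy":0,"dz":-1,"spin":0},{"grip":-0.1,"dx":0,"dy":0,"dz":0,"spin":0},{"grip":-0.1,"dx":0,"dy":0,"dz":0,"spin":0}]' 20| grep -E "pos|force|width"
python3 -c "
import numpy as np
u,s=55.5,127
p=None
for th in range(39,-2,-3):
    t=np.radians(th);x=u*np.cos(t)-s*np.sin(t);z=u*np.sin(t)+s*np.cos(t)
    print(th,round(x,1),round(z,1),p and (round(x-p[0],1),round(z-p[1],1)));p=(x,z)"
```

```text
ee_pos: [0.4767, 0.2854, 0.1214]
ft_force: [-5.8, 0.0, 18.3]
grip_width: 0.51
gripper_force: 35.8
39 -36.8 133.6 None
36 -29.7 135.4 (np.float64(7.0), np.float64(1.7))
33 -22.6 136.7 (np.float64(7.1), np.float64(1.4))
30 -15.4 137.7 (np.float64(7.2), np.float64(1.0))
27 -8.2 138.4 (np.float64(7.2), np.float64(0.6))
24 -1.0 138.6 (np.float64(7.3), np.float64(0.2))
21 6.3 138.5 (np.float64(7.3), np.float64(-0.1))
18 13.5 137.9 (np.float64(7.2), np.float64(-0.5))
15 20.7 137.0 (np.float64(7.2), np.float64(-0.9))
12 27.9 135.8 (np.float64(7.1), np.float64(-1.3))
9 34.9 134.1 (np.float64(7.1), np.float64(-1.6))
6 41.9 132.1 (np.float64(7.0), np.float64(-2.0))
3 48.8 129.7 (np.float64(6.9), np.float64(-2.4))
0 55.5 127.0 (np.float64(6.7), np.float64(-2.7))
```

```bash
python3 -m jog '[{"grip":-0.1,"dx":-3.5,"dy":0,"dz":-0.9,"spin":0},{"grip":-0.1,"dx":-3.5,"dy":0,"dz":-0.8,"spin":0},{"grip":-0.1,"dx":0,"dy":0,"dz":0,"spin":0}]' 20| grep -E "pos|force|width|torq"
python3 -m jog '[{"grip":-0.1,"dx":-3.5,"dy":0,"dz":-0.7,"spin":0},{"grip":-0.1,"dx":-3.5,"dy":0,"dz":-0.7,"spin":0},{"grip":-0.1,"dx":0,"dy":0,"dz":0,"spin":0}]' 20| grep -E "pos|force|width"
python3 - <<'E'
from h import *
from plant import get_image
tr(-.085,.12)
d=get_image("side");e=dict(np.load("side2.npz"));
a=e["pixels"][80:260,180:420];b=d["pixels"][80:260,180:420]
cv2.imwrite("pics/piv.png",np.hstack([cv2.resize(a,(400,300)),cv2.resize(b,(400,300))])[:,:,::-1])
E
```

```text
ee_pos: [0.4835, 0.2835, 0.1228]
ft_force: [-5.7, -0.6, 15.9]
grip_width: 0.509
gripper_force: 35.6
ee_pos: [0.4904, 0.282, 0.1239]
ft_force: [-4.3, -1.0, 10.8]
grip_width: 0.507
gripper_force: 35.3
t 16.27 need mm dx,dy,dz [13.8 -1.   3.9] yaw y 78.55 pos [0.4904 0.282  0.1239] f [-4.3 -1.  10.8] grip 0.507 35.3
```

View pics/piv.png

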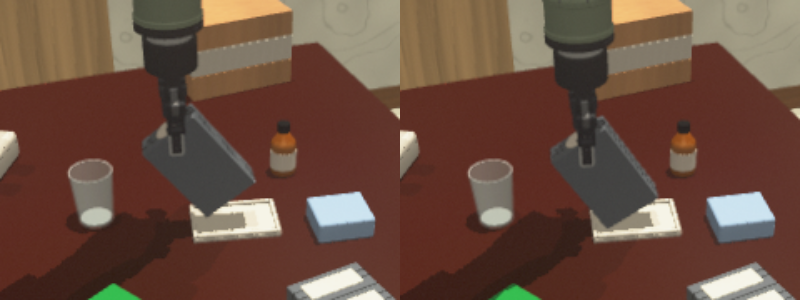

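```bash
python3 -m jog '[{"grip":-0.1,"dx":-3.6,"dy":0,"dz":-0.3,"spin":0},{"grip":-0.1,"dx":-3.6,"dy":0,"dz":-0.3,"spin":0},{"grip":-0.1,"dx":-3.6,"dy":0,"dz":-0.3,"spin":0},{"grip":-0.1,"dx":-3.6,"dy":0,"dz":-0.2,"spin":0},{"grip":-0.1,"dx":0,"dy":0,"dz":0,"spin":0}]' | grep -E "pos|force|width|torq"
python3 -m jog '[{"grip":-0.1,"dx":-3.6,"dy":0,"dz":-0.1,"spin":0},{"grip":-0.1,"dx":-3.6,"dy":0,"dz":-0.1,"spin":0},{"grip":-0.1,"dx":-3.6,"dy":0,"dz":0,"spin":0},{"grip":-0.1,"dx":-3.6,"dy":0,"dz":0.1,"spin":0},{"grip":-0.1,"dx":0,"dy":0,"dz":0,"spin":0}]' | grep -E "pos|force|width"
python3 -c "
from h import *
tr(-.085,.12)"
```

```text
ee_pos: [0.5048, 0.2791, 0.1252]
ft_force: [-3.2, -0.9, 11.7]
grip_width: 0.51
gripper_force: 35.7
ee_pos: [0.519, 0.2762, 0.1251]
ft_force: [0.6, -0.9, 7.8]
grip_width: 0.509
gripper_force: 35.5
t 17.57 need mm dx,dy,dz [43.  -1.   5.1] yaw y 78.53 pos [0.519  0.2762 0.1251] f [ 0.6 -0.9  7.8] grip 0.509 35.5
```

```bash
python3 -m jog '[{"grip":-0.1,"dx":-3.6,"dy":0,"dz":0.4,"spin":0},{"grip":-0.1,"dx":-3.6,"dy":0,"dz":0.4,"spin":0},{"grip":-0.1,"dx":-3.6,"dy":0,"dz":0.5,"spin":0},{"grip":-0.1,"dx":-3.6,"dy":0,"dz":0.6,"spin":0},{"grip":-0.1,"dx":0,"dy":0,"dz":0,"spin":0}]' | grep -E "pos|force|width|torq"
python3 -m jog '[{"grip":-0.1,"dx":-3.6,"dy":0,"dz":0.7,"spin":0},{"grip":-0.1,"dx":-3.6,"dy":0,"dz":0.7,"spin":0},{"grip":-0.1,"dx":-3.5,"dy":0,"dz":0.8,"spin":0},{"grip":-0.1,"dx":0,"dy":0,"dz":0,"spin":0}]' | grep -E "pos|force|width"
python3 - <<'E'
from h import *
from plant import get_image
tr(0,.12)
d=get_image("side");s=get_image("scene")
a=d["pixels"][80:260,180:420];b=s["pixels"][170:390,300:500]
cv2.imwrite("pics/piv2.png",np.hstack([cv2.resize(a,(480,360)),cv2.resize(b,(320,360))])[:,:,::-1])
E
```

```text
ee_pos: [0.5335, 0.2733, 0.1234]
ft_force: [0.4, -1.9, 10.9]
grip_width: 0.511
gripper_force: 36.0
ee_pos: [0.5441, 0.2711, 0.1213]
ft_force: [0.9, -2.0, 9.1]
grip_width: 0.516
gripper_force: 36.0
t 18.7 need mm dx,dy,dz [-16.4  -0.9   1.3] yaw y 78.52 pos [0.5441 0.2711 0.1213] f [ 0.9 -2.   9.1] grip 0.516 36.0
```

View pics/piv2.png

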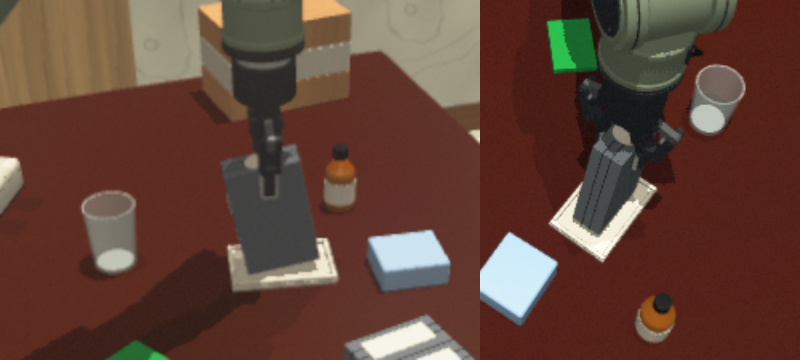

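Box is in the tray, tilted about 9°, with its foot at left-panel (243,270). I continue the arc to upright.

```bash
python3 -m jog '[{"grip":-0.1,"dx":-3.5,"dy":0,"dz":0.9,"spin":0},{"grip":-0.1,"dx":-3.5,"dy":0,"dz":1,"spin":0},{"grip":-0.1,"dx":0,"dy":0,"dz":0,"spin":0}]' | grep -E "pos|force|torq"
python3 -m jog '[{"grip":-0.1,"dx":-3.5,"dy":0,"dz":1,"spin":0},{"grip":-0.1,"dx":-3.5,"dy":0,"dz":1,"spin":0},{"grip":-0.1,"dx":0,"dy":0,"dz":0,"spin":0}]' | grep -E "pos|force"
python3 - <<'E'
from h import *
from plant import get_image
tr(0,.12)
d=get_image("side");m=white(d["pixels"],100,80)
np.savez("side3.npz",**d)
g=cv2.cvtColor(d["pixels"],cv2.COLOR_RGB2GRAY)[150:218,285:345]
for i in range(0,68,6): print(150+i," ".join("%3d"%v for v in g[i,::2]))
E
```

```text
ee_pos: [0.5511, 0.2697, 0.1194]
ft_force: [1.5, -1.7, 9.6]
gripper_force: 35.9
ee_pos: [0.5578, 0.2683, 0.1172]
ft_force: [1.4, -0.3, 6.9]
gripper_force: 35.7
t 19.55 need mm dx,dy,dz [-2.4 -0.8 -2.8] yaw y 78.52 pos [0.5578 0.2683 0.1172] f [ 1.4 -0.3  6.9] grip 0.515 35.7
150  58  59  59  59  59  56  57  61  56  58  57  59  57  54  42  38  46  80 156 133  81  61  59  57  58  59  58  59  57  60
156  57  58  58  59  56  57  59  58  58  58  58  59  56  60  48  43  39  49  57  50  41 110 122 115 114  68  57  58  58  58
162  58  57  58  57  59  58  75  68  68  71  69  64 123 139 139  65  37  43  40  41  38  69 114 124 122 116  59  58  60  65
168  58  58  57  58  59  57  55  72  68  64  67  65  67  66  65  78  45  40  41  66  62  64  65  65  65  66  62  59  57  69
174  57  56  57  57  58  57  57  63  66  65  66  65  66  67  66  73  74  40  39  78  70  66  66  66  66  66  66  59  62 114
180  58  56  58  57  58  56  56  80  65  64  66  67  66  66  67  65  85  86  82  76  67  66  66  67  67  66  68  59  53 112
186  57  56  59  59  56  57  58  63  65  66  66  65  66  65  66  68  66  67  67  67  66  67  66  66  68  67  66  61  55  45
192  57  56  57  58  57  57  57  58  75  65  66  66  66  65  67  66  66  67  65  66  65  66  65  65  66  67  68  62  59  60
198  58  58  56  59  56  59  57  57  82  66  65  65  67  67  68  67  66  68  66  67  68  66  67  67  66  66  68  66  62  59
204  56  47  48  49  86 183 155 142 128  69  65  66  65  66  66  67  67  67  67  66  66  68  66  65  66  67  67 105 225 219
210  41  44  42  42  44 168 170 174 175  82  67  67  66  67  68  66  66  69  67  67  67  67  68  66  68  67  68  66 227 226
216  41  41  43  43  43 148 159 174 173 116  66  69  89 102 119 125 128 132 138 137 136 138 137 206 219 219 232 232 233 220
```

```bash
python3 -m jog '[{"grip":-0.1,"dx":-3,"dy":0,"dz":1.1,"spin":0},{"grip":-0.1,"dx":-2,"dy":0,"dz":0.8,"spin":0},{"grip":-0.1,"dx":0,"dy":0,"dz":0,"spin":0}]' | grep -E "pos|force|torq"
cat > edge.py <<'E'
from h import *
from plant import get_image
tr(0,.115)
d=get_image("side");g=cv2.GaussianBlur(cv2.cvtColor(d["pixels"],cv2.COLOR_RGB2GRAY),(3,1),0).astype(float)
rows=np.arange(170,201);xs=[]
for r in rows:
    l=g[r,285:318]; xs.append(285+np.interp(62,l[5:25],np.arange(5,25)) if 0 else 285+np.argmax(l[5:]>62)+5)
c=np.polyfit(rows,xs,1);e=np.median(np.abs(np.polyval(c,rows)-xs));print("slope dx/drow",c[0],"res",e)
# near (-y') front vertical edge seen in side view, tilt th about lower front edge
for th in(-3,0,3,6,9):
    t=np.radians(th);P=[]
    for s in(.03,.12):
        x=-.048-s*np.sin(t); p=T+x*tx-.022*np.array([-tx[1],tx[0]]); P.append(np.r_[p,.0055+s*np.cos(t)])
    q=proj(d,np.array(P));print(th,q.round(1).tolist(),((q[0]-q[1])[0]/(q[0]-q[1])[1]).round(3))
E
python3 edge.py
```

```text
ee_pos: [0.5627, 0.2673, 0.1154]
ft_force: [2.2, -0.8, 7.7]
gripper_force: 35.7
t 19.98 need mm dx,dy,dz [ 2.6 -0.8  0.4] yaw y 78.53 pos [0.5627 0.2673 0.1154] f [ 2.2 -0.8  7.7] grip 0.509 35.7
slope dx/drow 0.016129032258062375 res 0.6612903225808395
-3 [[303.4, 208.4], [304.1, 178.0]] -0.024
0 [[302.8, 208.4], [301.5, 178.1]] 0.04
3 [[302.1, 208.5], [299.0, 178.4]] 0.105
6 [[301.5, 208.6], [296.5, 178.8]] 0.17
9 [[300.9, 208.7], [293.9, 179.2]] 0.237
```

```bash
cat > edge2.py <<'E'
from h import *
from plant import get_image
d=get_image("side");g=cv2.cvtColor(d["pixels"],cv2.COLOR_RGB2GRAY).astype(float)
tr(0,.115)
rows=np.arange(166,201);xs=[]
for r in rows:  # step from bench level to box level, from the right: first pixel below 62
    l=g[r]; x=312
    while l[x]>62 and x>285: x-=1
    xs.append(x)
print(xs);print(np.polyfit(rows,xs,1)[0], np.polyfit(rows,xs,1)@[208,1])
xr=[]
for r in range(174,200):
    l=g[r];x=330
    while l[x]>62.5 and x<350:x+=1
    xr.append(x)
print(xr)
E
python3 edge2.py
```

```text
t 20.07 need mm dx,dy,dz [ 2.6 -0.8  0.4] yaw y 78.53 pos [0.5627 0.2673 0.1154] f [ 2.2 -1.   7.8] grip 0.512 35.7
[299, 299, 299, 300, 300, 300, 300, 300, 300, 298, 298, 298, 298, 298, 298, 298, 298, 298, 299, 299, 299, 301, 299, 299, 299, 299, 300, 300, 300, 300, 300, 300, 300, 300, 300]
0.02577030812325085 299.87282913165257
[340, 340, 340, 340, 340, 340, 340, 340, 339, 339, 340, 340, 340, 340, 340, 341, 340, 340, 341, 341, 341, 341, 341, 341, 341, 345]
```

```bash
python3 -m jog '[{"grip":-0.1,"dx":-2,"dy":0,"dz":0.8,"spin":0},{"grip":-0.1,"dx":-1,"dy":0,"dz":0.5,"spin":0},{"grip":-0.1,"dx":0,"dy":0,"dz":0,"spin":0}]' | grep -E "pos|force"
python3 edge2.py
python3 -m jog '[{"grip":-0.1,"dx":-2,"dy":0,"dz":0.9,"spin":0},{"grip":-0.1,"dx":0,"dy":0,"dz":0,"spin":0}]' | grep -E "pos|force"
python3 edge2.py
```

```text
ee_pos: [0.5657, 0.2667, 0.1142]
ft_force: [1.5, -1.1, 9.7]
gripper_force: 36.0
t 20.5 need mm dx,dy,dz [ 5.6 -0.8 -0.8] yaw y 78.52 pos [0.5657 0.2667 0.1142] f [ 1.9 -1.2 10. ] grip 0.513 35.9
[300, 300, 301, 301, 301, 302, 301, 301, 299, 299, 299, 299, 299, 299, 299, 299, 299, 299, 299, 300, 300, 300, 300, 300, 300, 300, 300, 300, 300, 300, 300, 300, 300, 300, 301]
-0.007282913165264022 299.73221288515407
[340, 350, 350, 350, 350, 340, 341, 340, 340, 340, 340, 340, 340, 341, 340, 341, 341, 341, 341, 341, 341, 341, 341, 341, 341, 345]
ee_pos: [0.5676, 0.2663, 0.1134]
ft_force: [0.5, -1.7, 11.7]
gripper_force: 36.1
t 20.8 need mm dx,dy,dz [ 7.6 -0.8 -1.6] yaw y 78.52 pos [0.5676 0.2663 0.1134] f [-0.  -1.9 11.4] grip 0.514 36.1
[301, 301, 302, 302, 302, 302, 302, 302, 302, 299, 303, 299, 299, 299, 299, 300, 300, 300, 300, 300, 302, 302, 303, 300, 300, 300, 300, 300, 300, 300, 300, 301, 301, 301, 301]
-0.029411764705880663 299.9789915966386
[350, 350, 350, 350, 350, 350, 341, 341, 341, 341, 341, 341, 341, 341, 341, 341, 342, 342, 341, 342, 342, 342, 341, 342, 342, 345]
```

```bash
python3 -m jog '[{"grip":-0.1,"dx":-1,"dy":0,"dz":0.7,"spin":0},{"grip":-0.1,"dx":0,"dy":0,"dz":0,"spin":0}]' | grep -E "pos|force"
python3 -m jog '[{"grip":-0.1,"dx":-0.5,"dy":0,"dz":0.7,"spin":0},{"grip":-0.1,"dx":0,"dy":0,"dz":0,"spin":0}]' | grep -E "pos|force"
python3 edge2.py
```

```text
ee_pos: [0.5677, 0.2663, 0.1134]
ft_force: [-9.0, -3.5, 26.9]
gripper_force: 37.9
ee_pos: [0.5681, 0.2664, 0.1134]
ft_force: [-13.5, -4.6, 38.3]
gripper_force: 39.0
t 21.35 need mm dx,dy,dz [ 8.  -1.  -1.6] yaw y 78.55 pos [0.5681 0.2664 0.1134] f [-14.7  -4.1  38.2] grip 0.511 39.0
[301, 302, 302, 302, 302, 302, 302, 302, 303, 300, 299, 303, 300, 300, 300, 300, 300, 300, 300, 300, 302, 303, 300, 300, 300, 300, 300, 300, 300, 301, 301, 301, 301, 301, 301]
-0.03697478991596532 299.9613445378151
[350, 350, 350, 350, 350, 350, 341, 341, 341, 341, 341, 341, 341, 342, 342, 342, 341, 341, 341, 341, 341, 341, 342, 341, 342, 345]
```

Stiff in both directions, so the foot is flat. I unload it and check before opening.

```bash
python3 -m jog '[{"grip":-0.1,"dx":0.8,"dy":0,"dz":-0.8,"spin":0},{"grip":-0.1,"dx":0,"dy":0,"dz":-0.5,"spin":0},{"grip":-0.1,"dx":0,"dy":0,"dz":0,"spin":0},{"grip":-0.1,"dx":0,"dy":0,"dz":0,"spin":0}]' | grep -E "pos|force"
cat > corner.py <<'E'
from h import *
d=dict(np.load("side3.npz"))
for x in(-8,-4,0,4):
    P=[]
    for u in(-.048,.048):
        p=T+(x/1000+u)*tx-.022*np.array([-tx[1],tx[0]])
        for z in(.0355,.0855): P.append(np.r_[p,z])
    print(x,proj(d,np.array(P)).round(1).tolist())
E
python3 corner.py
```

```text
ee_pos: [0.5677, 0.2664, 0.1134]
ft_force: [-3.7, -1.8, 13.7]
gripper_force: 36.3
-8 [[299.6, 208.7], [298.9, 192.2], [336.7, 205.7], [336.8, 189.3]]
-4 [[301.2, 208.5], [300.5, 192.0], [338.2, 205.6], [338.4, 189.1]]
0 [[302.8, 208.4], [302.1, 191.9], [339.8, 205.5], [340.0, 189.0]]
4 [[304.3, 208.3], [303.7, 191.8], [341.3, 205.4], [341.5, 188.9]]
```

```bash
python3 -m jog '[{"grip":0.03,"dx":0,"dy":0,"dz":0,"spin":0},{"grip":0.06,"dx":0,"dy":0,"dz":0,"spin":0},{"grip":0.1,"dx":0,"dy":0,"dz":0,"spin":0},{"grip":0.15,"dx":0,"dy":0,"dz":0,"spin":0},{"grip":0.15,"dx":0,"dy":0,"dz":0,"spin":0}]' | grep -E "pos|force|width"
python3 edge2.py
```

```text
ee_pos: [0.5675, 0.2662, 0.1123]
ft_force: [-0.7, -0.4, -0.2]
grip_width: 0.574
gripper_force: 0.0
t 22.52 need mm dx,dy,dz [ 7.4 -0.7 -2.7] yaw y 78.55 pos [0.5674 0.2662 0.1123] f [ 0.6 -0.2 -0.1] grip 0.574 0.0
[301, 301, 302, 302, 302, 302, 302, 302, 300, 299, 299, 299, 299, 299, 299, 300, 300, 300, 300, 300, 302, 302, 303, 300, 300, 300, 300, 300, 300, 300, 300, 301, 301, 301, 301]
-0.016526610644256753 300.12969187675066
[350, 350, 350, 350, 350, 350, 341, 341, 341, 341, 340, 341, 341, 341, 341, 342, 342, 342, 341, 341, 342, 341, 342, 342, 342, 345]
```

Released and standing, no shift. I open fully and go up.

```bash
python3 -m jog '[{"grip":1,"dx":0,"dy":0,"dz":0,"spin":0},{"grip":1,"dx":0,"dy":0,"dz":0,"spin":0},{"grip":1,"dx":0,"dy":0,"dz":0,"spin":0},{"grip":1,"dx":0,"dy":0,"dz":-10,"spin":0},{"grip":1,"dx":0,"dy":0,"dz":-25,"spin":0}]' | grep -E "pos|force|width"
python3 -m jog '[{"grip":1,"dx":0,"dy":0,"dz":-40,"spin":0},{"grip":1,"dx":0,"dy":0,"dz":-40,"spin":0},{"grip":1,"dx":0,"dy":-40,"dz":-40,"spin":0},{"grip":1,"dx":0,"dy":-60,"dz":0,"spin":0},{"grip":1,"dx":0,"dy":-60,"dz":0,"spin":0}]' | grep -E "pos|force|width"
python3 -m jog '[{"grip":1,"dx":0,"dy":-50,"dz":0,"spin":0},{"grip":1,"dx":0,"dy":0,"dz":0,"spin":0},{"grip":1,"dx":0,"dy":0,"dz":0,"spin":0},{"grip":1,"dx":0,"dy":0,"dz":0,"spin":0},{"grip":1,"dx":0,"dy":0,"dz":0,"spin":0}]' | grep -E "pos|force|width"
python3 - <<'E'
from h import *
from plant import get_image
tr(0,.15)
P=np.r_[T,.1555]
for n,bx in(("scene",(-35,-35,35,35)),("side",(-30,-25,30,20))):
    d=get_image(n);q=proj(d,P)[0].astype(int);print(n,q)
    b=(q[0]+bx[0],q[1]+bx[1],q[0]+bx[2],q[1]+bx[3])
    for r in blobs(d,b,.1555,v=110,s=70,amin=30):print(*r)
    for r in blobs(d,(130,158,250,215) if n=="scene" else (340,235,465,325),.158,v=110,s=70):print(" L",*r)
E
```

```text
ee_pos: [0.5671, 0.2661, 0.1477]
ft_force: [-0.1, 0.1, 1.6]
grip_width: 1.001
gripper_force: 0.0
ee_pos: [0.5352, 0.1078, 0.2684]
ft_force: [2.3, -0.2, -0.9]
grip_width: 1.0
gripper_force: 0.0
ee_pos: [0.5258, 0.0612, 0.2674]
ft_force: [-0.1, -0.3, -0.7]
grip_width: 0.998
gripper_force: 0.0
t 24.4 need mm dx,dy,dz [  7.1 208.5 117.4] yaw y 78.62 pos [0.5258 0.0612 0.2674] f [-0.1 -0.3 -0.7] grip 0.998 0.0
scene [383 261]
[0.6016 0.3178] [603.8 318.7] [25.6 43.2] 87.1 [400. 288.]
[0.5617 0.2677] [562.1 267.6] [42.8 94.5] 78.6 [383. 263.]
 L [ 0.5592 -0.1254] [ 562.3 -138.7] [ 94.5 119.6] 9.4 [216. 192.]
 L [ 0.5818 -0.256 ] [ 581.2 -256.2] [94.2 87. ] 9.4 [163. 180.]
side [319 161]
[0.5941 0.182 ] [596.1 185.9] [46.4 14.2] 69.5 [345. 176.]
[0.5542 0.2705] [553.9 270.4] [46.1 77.9] 75.0 [317. 162.]
 L [ 0.4746 -0.2409] [ 476.  -239.4] [50.  13.3] 67.7 [367. 310.]
 L [ 0.4682 -0.2025] [ 469.1 -200.6] [50.9 12. ] 68.7 [355. 295.]
 L [ 0.5819 -0.2567] [ 581.7 -257.2] [95.5 88.2] 9.4 [429. 302.]
 L [ 0.448 -0.222] [ 455.  -192.2] [143.   36.7] 76.6 [349. 300.]
 L [ 0.5597 -0.1242] [ 559.8 -124.1] [95.4 88.4] 9.3 [385. 258.]
```

The box top, 43 x 95 mm at tray height, lies within 2 mm of the tray centre and aligned with it. The neighbours' tops are where they were. Handing in.

```bash
python3 -c "
from plant import hand_in;print(hand_in())"
```

```text
the job is handed in; nothing more can be done
None
```

The job is handed in: the round-label box was left standing released in the tray, about 2 mm from its centre and in line with it; the other four boxes measured unmoved and the bottle and beaker were upright when last viewed, though `hand_in()` returned no verdict.

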